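Unlock the air coupler, oil the freed plug and tray it

ROBOT

A 6-joint arm with a two-finger parallel gripper is mounted at the origin on a cart in front of the work surface, level with it; the furniture and walls round the work are solid. World frame = base frame: x ahead of the robot, y to its left, z up, the work surface at z = 0. Lengths are in m, angles in rad, forces in N, time in s.
With the tool pointing down it reaches from about 0.3 to 0.85 m from the base axis. Payload 4.2 kg.
Tool frame: the origin (TCP) lies midway between the tips of the shut fingers; the grasp point (between the pads) lies 19 mm behind it; z points along the fingers, y is the line along which they close (so a half turn about z gives the same grasp; the last joint's range is limited). The gripper opens to 91 mm and grips with 3 to 60 N. Pads are 32 mm wide; open, the fingers measure 118 mm over their backs; the gripper's body (76 mm by 178 mm) begins 60 mm behind the grasp point.
Start: joints at [-1.199, 0.32, 1.565, -0, 1.257, -0.02], TCP at [0.22, -0.531, 0.214] pointing down, gripper open.
Joint ranges: [-3.11, 3.11], [-0.84, 2.01], [0.21, 2.61], [-1.34, 4.49], [0.05, 2.63], [-2.56, 2.56]. Speed limits (rad/s): [2.57, 2.57, 3.14, 3.14, 3.14, 3.14].

INTERFACE

Orientations are given as a unit quaternion [w, x, y, z].
In Python, from station import robot gives the robot as it stands. Calls block until the motion is done:
- robot.goto(position, orientation): joint-space move of the TCP to a pose.
- robot.movel(position, speed=0.15, ori=None, threshold=None): straight line of the TCP; ori=None keeps the orientation; speed is the mean speed in m/s. With threshold (N) it stops when the force on the tool has changed by that much, and returns True; else False.
- robot.goto_joints(angles): joint-space move.
- robot.grip(opening, grasp_force=None): opening from 0.0 (shut) to 1.0 (fully open); grasp_force is the grip in N (None keeps the last); returns when the fingers have stopped.
- robot.hold(seconds).
- robot.inverse_kinematics(position, orientation): joint angles nearest the present ones, or None.
- robot.grab_frame(name): name is "scene" or "top"; returns a dict with "image" (384x512x3 uint8, blue, green, red), "range_z" (384x512 float32, m along the optical axis (not along the pixel's ray), 0 where there is no reading), "fx", "fy", "cx", "cy" (pixels), "rvec" (rotation vector, rad) and "tvec" (3), from world to camera coordinates, as OpenCV has them. Camera axes: x right, y down, z forward; pixel columns grow to the right and rows downward; lengths in m; the calibration is good to about 2 mm. A picture is of the moment at which its call begins.
A pose or a line that the arm cannot do raises robot.MotionError and nothing moves.
- robot.finish_job(): hands the job in; it is judged then, once.
Trained networks look in a picture, given as the dict that the camera call returned (one of the last four; its "shot" number tells which), for a name from the list of things; names that differ only in an ending like _2 or _b are one class to them, and where a whole thing is asked for, a point or a joint stands for the part that bears it (a point fixed in the world has none). Each returns a list of dicts, best first, with "confidence" (0 to 1); they miss things now and then, are a little off and sometimes report something else, mostly with a low value. They report only what shows in the picture. A call takes as long as a camera call. They do not tell look-alikes from the thing itself.
- robot.find_in(thing, picture): "centre" ([column, row] in pixels, amid what is visible of it).
Readings, each from a call of its own:
- robot.read_time_s(): time.
- robot.read_qpos(): joint angles.
- robot.read_dq(): joint speeds.
- robot.read_effort(): joint torques, N m.
- robot.read_tool_pos(): TCP position.
- robot.read_ee_rot(): TCP orientation.
- robot.read_force(): force on the tool from outside, world axes, zero at the start.
- robot.read_moment(): the same for the moment, N m.
- robot.read_finger_gap(): opening from 0.0 (shut) to 1.0 (fully open).
- robot.read_grasp_force(): force on a finger pad.
Only numpy, scipy, OpenCV 4.12 (cv2) and the standard library are available. Lean on these libraries where they do the work, as an engineer would, in place of code of your own. Each camera call takes 0.05 s, during which the arm holds its last target. There are 200 camera calls.

TASK

Take the brass plug out of the quick coupler of the bench air outlet: the sleeve is safety-locked, so turn it clockwise until its notch meets the red pin, push it all the way back (down) so that the plug pops free, and let go so that the sleeve springs home. Then lift the plug out, dip its nose well below the rim of the steel oil cup to wet the seal, and set it down in the blue tray with the other fittings; do not drop it. Do not tip the cup, and leave the other things on the bench where they are.

Things in the scene. Friction and masses are not known exactly. Their poses are not given: they have to be found in the camera images.
- coupler: bench air outlet, fixed: dark foot plate 110 x 74 x 6 mm, block 62 x 56 mm up to 34 mm high, dial gauge in front (50 mm from the axis), low blue pipe behind (92 mm from the axis, 28 mm high). A round quick coupler stands upright on the block: brass tube, open mouth at 90 mm height, inside a steel sleeve. Origin: on the coupler's axis at bench level, z up along it, -x to its front.
- sleeve_grip (a point): point on the coupler's axis at 84 mm height (fixed to the outlet). The steel sleeve round it: 34 mm diameter, from 54 to 89 mm height when home, free to be gripped across any diameter; nothing but the pin is near it above 46 mm. It turns about the axis (friction 0.03 N m) and slides down 7 mm against a spring: 6 N at rest, 9.5 N fully back.
- lock_pin (a point): outer end of the red lock pin, 4 mm thick, in front of the axis (-x of the outlet), 17 mm from it, at 51 mm height. The sleeve's lower edge has one notch, 6 mm wide. Only with the notch over the pin (within about 0.12 rad) does the sleeve go fully down; else it stops on the pin after 1 to 2 mm. It can be turned 0.4 rad past the pin, to a stop.
- sleeve (a joint): how far the sleeve is pushed back, m: 0 home (up), 0.007 fully back (down, hard stop); the plug comes free at about 0.005. Its turning angle is not measured: at the start the notch is 0.4 to 1.2 rad short of the pin, so turn clockwise seen from above and feel (a push of 12 N stops after 2 mm, or the sleeve goes on down) or look for it.
- air_plug: brass male plug, 42 mm long, 60 g, round about z. Origin: centre of its nose tip; z points from nose to head. Nose 9 mm diameter with a black seal ring, collar and shank 16 mm; knurled head 22 mm diameter, 30 to 42 mm from the tip. At the start locked in the coupler, nose down, tip at 60 mm, top at 102 mm height.
- plug_head (a point): middle of the plug's head, on its axis, 36 mm from its tip. Once the sleeve is fully back a spring lifts the plug by 11 mm in about 0.3 s; it then stands loose in the mouth, head from 101 to 113 mm height, also after the sleeve is home again, and lifts straight out. So keep 15 mm of room above the plug while gripping the sleeve.
- oil_cup: small open steel cup, loose, 54 mm outside diameter at the rim, 45 mm high, wall 3 mm. Origin: centre of its underside; z up. May stand on the left or on the right of the coupler.
- tray: blue open tray, fixed, 120 (x) x 160 (y) x 24 mm high, wall and floor 3 mm. Origin: centre of its underside; z up. Small fittings lie near both its y ends, up to 22 mm high; its middle is free. On the other side of the coupler than the cup.
- tape_measure: bystander: yellow tape measure, 40 x 81 x 66 mm; origin: centre of its underside.
- bit_rack: bystander: black rack with screwdriver bits, 15 x 107 x 34 mm, long along its y; origin: centre of its underside.
- screwdriver_1: bystander: orange screwdriver, 205 mm long along its y, 27 mm thick; origin: centre of its underside.
- test_block_0: bystander: grooved pine block, 45 x 110 x 20 mm; origin: centre of its underside.
- collet_key: bystander: small flat spanner, 20 x 81 x 8 mm; origin: centre of its underside.
There are look-alikes about, which are no part of the job. There is more than one size of the tray; the one meant has the size given above. What is shaped like the oil_cup but orange or turquoise is not meant.

How it is judged:
On the way, in this order (a step that is already met when the one before it is completed fails the run):
1. the sleeve is pushed fully back (over 6 mm of its 7 mm) (value of joint sleeve above 0.006 m), for 0.1 s.
2. the sleeve is let go and has sprung home (within 1 mm) while the plug stands free, popped up at least 7 mm (value of joint sleeve below 0.001 m and z of air_plug in the frame of coupler above 0.067 m and contact force between the fingers and coupler below 0.5 N), for 0.1 s.
3. the held plug's nose tip is dipped at least 10 mm below the cup's rim, inside the cup (z of air_plug in the frame of oil_cup below 0.035 m and horizontal distance between air_plug and oil_cup below 0.022 m and contact force between the fingers and air_plug above 0.3 N), for 0.1 s.
At the end, for the whole second after the job is handed in: The plug lies or stands at rest inside the tray's walls (tip and head within them, tip less than 30 mm above the bench), released; the sleeve is home within 1 mm; the cup stands upright on the bench (x of air_plug in the frame of tray between -0.057 and 0.057 m and y of air_plug in the frame of tray between -0.077 and 0.077 m and x of plug_head in the frame of tray between -0.057 and 0.057 m and y of plug_head in the frame of tray between -0.077 and 0.077 m and z of air_plug in the frame of tray below 0.03 m and linear speed of air_plug below 0.02 m/s and value of joint sleeve below 0.001 m and angle between oil_cup's own z axis and vertical below 0.1 rad and height (world z) of oil_cup below 0.01 m); the robot touches nothing.
It fails at once if the plug is dropped: out of the coupler, out of the fingers and with its tip more than 35 mm above the bench (horizontal distance between air_plug and coupler above 0.03 m and height (world z) of air_plug above 0.035 m and contact force between the fingers and air_plug below 0.05 N).
It fails at once if the oil cup is tipped by more than 0.35 rad (angle between oil_cup's own z axis and vertical above 0.35 rad).
It fails at once if a bystander (tape measure, bit rack, screwdriver, pine block, spanner) is moved by more than 30 mm (distance of any of tape_measure, bit_rack, screwdriver_1, test_block_0, collet_key from where it was at the start of the episode above 0.03 m).
It also fails if it takes over 58 s, if anything falls off the work surface, if the arm or the gripper's body presses on something with over 40 N, if the wrist force passes 120 N, or if a joint passes its speed limit or range.

## Working session

There is one attempt and no reset: what is moved stays moved. The work goes in short steps, each a Python script; the robot and the scene stay as the last script left them, time stands still between calls to the robot, and variables do not carry over. Pictures are saved under pics/ and viewed, at most 10 in all, crops included, and the job is handed in when it is done.

```bash
mkdir -p pics; ls
cat > h.py <<'E'
import numpy as np, cv2
from station import robot
def cam(n):
    f=robot.grab_frame(n); R=cv2.Rodrigues(np.array(f["rvec"],float))[0]; f["R"]=R; f["t"]=np.array(f["tvec"],float).ravel(); return f
def world(f,u,v,z=None):
    """pixel -> world by depth, or on plane z"""
    ray=np.array([(u-f["cx"])/f["fx"],(v-f["cy"])/f["fy"],1.])
    if z is None:
        return f["R"].T@(ray*f["range_z"][int(round(v)),int(round(u))]-f["t"])
    o=-f["R"].T@f["t"]; d=f["R"].T@ray
    return o+d*(z-o[2])/d[2]
def pix(f,p):
    c=f["R"]@np.array(p,float)+f["t"]; return np.array([f["fx"]*c[0]/c[2]+f["cx"],f["fy"]*c[1]/c[2]+f["cy"]])
def cloud(f):
    v,u=np.mgrid[:384,:512]; z=f["range_z"]; P=np.dstack([(u-f["cx"])/f["fx"]*z,(v-f["cy"])/f["fy"]*z,z])
    W=(P-f["t"])@f["R"]; W[z==0]=np.nan; return W
E
python3 - <<'E'
from h import *
for n in("scene","top"):
    f=cam(n); cv2.imwrite(f"pics/{n}0.png",f["image"]); print(n,-f["R"].T@f["t"],f["fx"])
    for t in("coupler","air_plug","plug_head","oil_cup","tray","tape_measure","bit_rack","screwdriver_1","test_block_0","collet_key","lock_pin"):
        try:
            for d in robot.find_in(t,f)[:4]:
                c=d["centre"]; print(t,np.round(c),round(d["confidence"],2),np.round(world(f,*c),3))
        except Exception as e: print(t,e)
print(robot.read_time_s())
E
```

```text
pics
scene [-0.11920537  1.08188754  0.67926859] 409.0745375415634
coupler [246. 212.] 0.73 [0.551 0.024 0.031]
oil_cup [178. 255.] 0.78 [0.55  0.374 0.046]
oil_cup [190. 238.] 0.74 [0.584 0.284 0.044]
oil_cup [216. 247.] 0.58 [0.517 0.244 0.016]
tray [353. 175.] 0.64 [ 0.372 -0.558  0.009]
tray [294. 195.] 0.59 [ 0.501 -0.248  0.003]
tape_measure [137. 263.] 0.98 [0.616 0.463 0.047]
bit_rack [212. 203.] 0.74 [0.712 0.01  0.015]
screwdriver_1 [258. 266.] 0.73 [0.356 0.27  0.025]
test_block_0 [292. 168.] 0.78 [ 0.618 -0.457  0.022]
lock_pin [245. 210.] 0.8 [0.556 0.023 0.034]
lock_pin [256. 270.] 0.7 [0.354 0.283 0.02 ]
lock_pin [206. 205.] 0.27 [0.717 0.036 0.016]
top [ 0.45218696 -0.05809095  1.73153687] 376.7592432712257
coupler [244. 184.] 0.64 [0.587 0.014 0.034]
oil_cup [189. 181.] 0.69 [ 0.606  0.269 -0.002]
oil_cup [186. 205.] 0.47 [0.493 0.279 0.01 ]
oil_cup [167. 189.] 0.41 [0.565 0.366 0.002]
tray [305. 199.] 0.73 [ 0.523 -0.265  0.005]
tray [372. 230.] 0.73 [ 0.386 -0.572  0.011]
tape_measure [149. 174.] 0.48 [0.629 0.436 0.065]
bit_rack [237. 157.] 0.42 [ 0.718  0.048 -0.002]
screwdriver_1 [306. 199.] 0.72 [ 0.526 -0.272  0.001]
screwdriver_1 [189. 235.] 0.67 [0.359 0.259 0.025]
test_block_0 [347. 179.] 0.57 [ 0.617 -0.457  0.019]
test_block_0 [244. 186.] 0.51 [0.575 0.008 0.085]
test_block_0 [306. 198.] 0.41 [ 0.531 -0.27   0.002]
collet_key [346. 223.] 0.54 [ 0.418 -0.455  0.008]
lock_pin [248. 181.] 0.65 [ 0.605 -0.002 -0.003]
1.2
```

Run:
```python
import cv2,numpy as np
a=cv2.imread("pics/scene0.png")[150:300,120:400]; b=cv2.imread("pics/top0.png")[130:270,140:420]
cv2.imwrite("pics/both.png",np.vstack([cv2.resize(a,None,fx=2.1,fy=2.1,interpolation=2)[:300],cv2.resize(b,None,fx=2.1,fy=2.1,interpolation=2)]))
```

```text
(no output)
```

View pics/both.png

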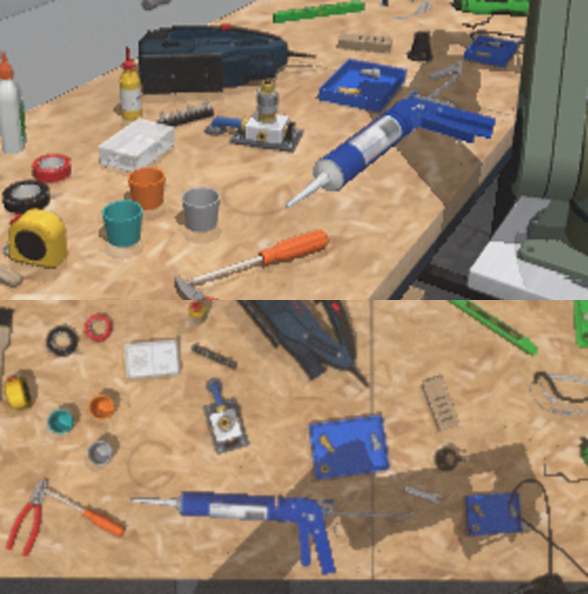

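Run:
```python
from h import *
S,T=cam("scene"),cam("top")
for n,f in(("scene",S),("top",T)):
    W=cloud(f).reshape(-1,3); I=f["image"].reshape(-1,3).astype(int)
    near=np.hypot(W[:,0]-.575,W[:,1]-.012)<.06
    for lo,hi in((.095,.12),(.084,.094),(.055,.092),(.028,.04)):
        m=near&(W[:,2]>lo)&(W[:,2]<hi); 
        if m.any(): print(n,lo,m.sum(),W[m].mean(0).round(4),W[m].min(0).round(3),W[m].max(0).round(3))
    b,g,r=I.T
    m=(np.hypot(W[:,0]-.575,W[:,1]-.012)<.14)&(b>g*1.25)&(b>r*1.5)&(W[:,2]>.005); print("pipe",m.sum(),W[m].mean(0).round(4), W[m].min(0).round(3),W[m].max(0).round(3))
    m=(abs(W[:,0]-.52)<.13)&(abs(W[:,1]+.265)<.13)&(b>g*1.25)&(b>r*1.5)&(W[:,2]>.016)&(W[:,2]<.032)
    rc=cv2.minAreaRect(W[m][:,:2].astype(np.float32)*1000); print("tray",m.sum(),rc)
    cu=pix(f,(.495,.255,.045)); c=np.hypot(W[:,0]-.50,W[:,1]-.262)<.045
    m=c&(W[:,2]>.036)&(W[:,2]<.055); print("cup rim",m.sum(),W[m].mean(0).round(4),cv2.minEnclosingCircle(W[m][:,:2].astype(np.float32)*1000) if m.sum()>2 else "")
    cx=pix(f,(.575,.012,.07)).astype(int); s=f["image"][cx[1]-32:cx[1]+32,cx[0]-42:cx[0]+42]
    d=pix(f,(.50,.262,.03)).astype(int); q=f["image"][d[1]-32:d[1]+32,d[0]-42:d[0]+42]
    cv2.imwrite(f"pics/c_{n}.png",np.hstack([cv2.resize(k,(400,300),interpolation=2) for k in(s,q)])); print(cx-[42,32],d-[42,32])
a=[cv2.imread(f"pics/c_{n}.png") for n in("scene","top")]; cv2.imwrite("pics/close.png",np.vstack(a))
```

```text
scene 0.095 28 [0.5639 0.0013 0.101 ] [ 0.555 -0.01   0.095] [0.577 0.011 0.105]
scene 0.084 31 [0.5606 0.0061 0.0891] [ 0.547 -0.018  0.085] [0.578 0.019 0.094]
scene 0.055 105 [0.5589 0.0082 0.0747] [ 0.545 -0.018  0.055] [0.579 0.019 0.091]
scene 0.028 148 [0.5598 0.0075 0.0335] [ 0.517 -0.034  0.028] [0.633 0.036 0.04 ]
pipe 48 [0.6323 0.0246 0.0218] [0.606 0.014 0.011] [0.657 0.033 0.029]
tray 150 ((517.8135375976562, -267.6136169433594), (119.89038848876953, 167.08065795898438), 7.523540019989014)
cup rim 116 [0.5024 0.2675 0.0417] ((502.4788513183594, 265.87811279296875), 29.297033309936523)
[200 166] [175 215]
top 0.095 23 [ 0.5671 -0.0012  0.1023] [ 0.558 -0.012  0.097] [0.58  0.01  0.108]
top 0.084 24 [ 0.5651 -0.0012  0.0884] [ 0.55  -0.016  0.085] [0.581 0.014 0.092]
top 0.055 28 [ 0.5635 -0.0017  0.0856] [ 0.55  -0.016  0.056] [0.581 0.014 0.092]
top 0.028 136 [ 5.683e-01 -2.000e-04  3.350e-02] [ 0.522 -0.033  0.028] [0.635 0.031 0.04 ]
pipe 25 [0.6338 0.0188 0.0276] [0.612 0.008 0.022] [0.654 0.027 0.035]
tray 63 ((494.531005859375, -247.7540740966797), (166.10128784179688, 206.7021484375), 8.654870986938477)
cup rim 31 [0.5061 0.2714 0.0426] ((505.11822509765625, 268.2506103515625), 26.48430061340332)
[201 154] [146 171]
```

View pics/close.png

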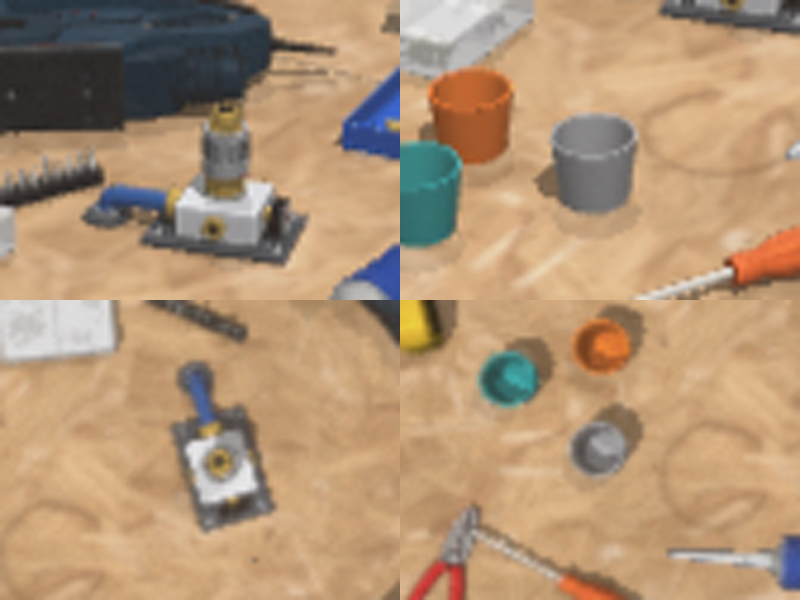

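```bash
cat >> h.py <<'E'
from scipy.spatial.transform import Rotation as Ro
def down(psi):
    q=(Ro.from_euler("z",psi)*Ro.from_matrix(np.diag([1.,-1,-1]))).as_quat(); return [q[3],q[0],q[1],q[2]]
AX=np.array([.5665,-.0005]); CUP=[.504,.268]; TRAY=[.518,-.267]
E
python3 - <<'E'
from h import *
print(robot.read_ee_rot(),robot.read_tool_pos())
for psi in np.arange(-3,3.2,.4):
    q=robot.inverse_kinematics([*AX,.065],down(psi)); print(round(psi,2),None if q is None else np.round(q,2))
E
```

```text
[ 5.57281102e-05  9.80872738e-01  1.94650117e-01 -2.45246546e-06] [ 0.21956351 -0.53145248  0.21398843]
-3.0 [-0.02  0.44  1.79 -0.    0.91 -1.73]
-2.6 [-0.02  0.44  1.79 -0.    0.91 -2.13]
-2.2 [-0.02  0.44  1.79 -0.    0.91 -2.53]
-1.8 None
-1.4 None
-1.0 [-0.02  0.44  1.79 -0.    0.91  2.55]
-0.6 [-0.02  0.44  1.79 -0.    0.91  2.15]
-0.2 [-0.02  0.44  1.79 -0.    0.91  1.75]
0.2 [-0.02  0.44  1.79 -0.    0.91  1.35]
0.6 [-0.02  0.44  1.79 -0.    0.91  0.95]
1.0 [-0.02  0.44  1.79 -0.    0.91  0.55]
1.4 [-0.02  0.44  1.79 -0.    0.91  0.15]
1.8 [-0.02  0.44  1.79 -0.    0.91 -0.25]
2.2 [-0.02  0.44  1.79 -0.    0.91 -0.65]
2.6 [-0.02  0.44  1.79 -0.    0.91 -1.05]
3.0 [-0.02  0.44  1.79 -0.    0.91 -1.45]
```

Run:
```python
from h import *
robot.goto([*AX,.19],down(2.2)); robot.movel([*AX,.065],.12)
print(robot.read_force(),robot.read_time_s())
robot.grip(0.0,8); print("gap",robot.read_finger_gap()*91,robot.read_grasp_force(),robot.read_force().round(2) if hasattr(robot.read_force(),'round') else robot.read_force(),robot.read_moment(),robot.read_tool_pos(),robot.read_time_s())
```

```text
[-0.14871621  0.22142788  0.12398123] 4.7583
gap 33.432935176468874 8.000214910134673 [-0.81 -1.    1.15] [-0.16224321  0.07019939  0.0091965 ] [ 0.56614822 -0.00069852  0.06497365] 5.6667
```

```bash
cat > turn.py <<'E'
from h import *
robot.grip(0.0,40); print("F40",np.round(robot.read_force(),2))
psi=2.2; xy=np.array(robot.read_tool_pos()[:2]); z0=robot.read_tool_pos()[2]; xy=AX; ok=False
for turned in np.arange(.36,1.5,.16):
    robot.goto([*xy,.065],down(2.2-turned))
    hit=robot.movel([*xy,.065-.0095],.015,threshold=13)
    z=robot.read_tool_pos()[2]; F=np.round(robot.read_force(),1)
    print(round(turned,2),hit,round((.065-z)*1e3,2),F,round(robot.read_moment()[2],2),round(robot.read_time_s(),1))
    if .065-z>.005: ok=True; break
    robot.movel([*xy,.065],.03)
    if robot.read_time_s()>26: break
robot.hold(.4)
print(ok,robot.read_tool_pos(),robot.read_finger_gap()*91)
E
python3 turn.py
```

```text
F40 [-1.55 -0.47  2.11]
0.36 True 4.88 [ 0.1 -0.5  2.8] -0.05 6.8
0.52 True 4.3 [ 0.5 -0.  -0. ] -0.05 7.7
0.68 True 2.61 [ 0.1 -0.1  3.4] 0.0 8.7
0.84 True 2.51 [-1.3  1.   4. ] -0.08 9.5
1.0 True 2.36 [-0.9  1.4  3. ] 0.79 10.4
1.16 True 1.75 [-0.2 -0.4  3.4] 0.19 11.2
1.32 True 1.49 [0.4 0.6 4.6] 0.37 12.1
1.48 True 1.2 [-0.6  0.2  3.3] 0.31 12.9
False [ 5.67362695e-01 -5.56803020e-04  6.42567349e-02] 32.78020355725704
```

Run:
```python
from h import *
print(robot.read_grasp_force(),robot.read_force(),robot.read_moment(),robot.read_ee_rot())
f=cam("scene"); cx=pix(f,(.5665,0,.09)).astype(int); s=f["image"][cx[1]-32:cx[1]+32,cx[0]-42:cx[0]+42]
cv2.imwrite("pics/s1.png",cv2.resize(s,(800,600),interpolation=2))
```

```text
39.991721380501986 [ 4.65526528 -0.0518466  -6.09342992] [-0.01686427 -0.91865566  0.27880472] [0.00149511 0.93562207 0.3529897  0.00271807]
```

View pics/s1.png

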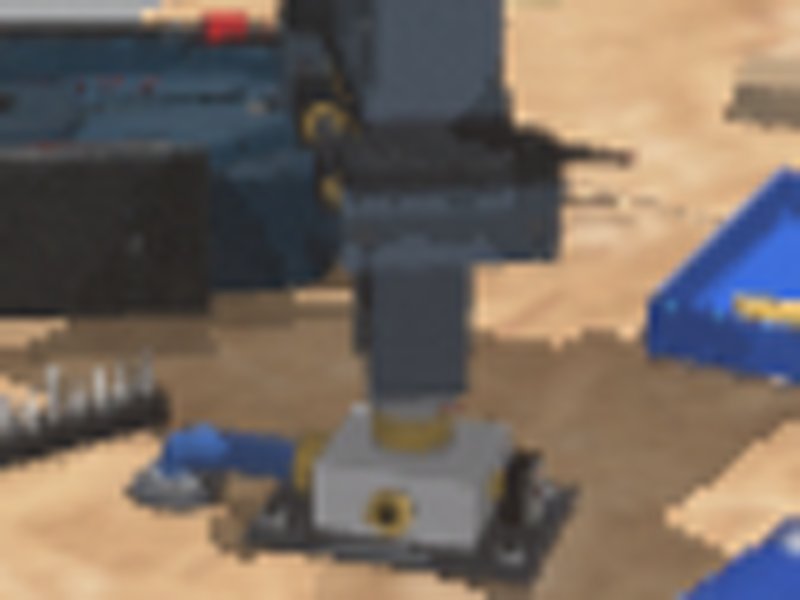

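Run:
```python
from h import *
robot.grip(.5); robot.goto([*AX,.064],down(.75)); b=np.array(robot.read_force()); bm=np.array(robot.read_moment()); print("base",b.round(2),bm.round(3))
robot.grip(0.0,60); print("grip",np.array(robot.read_force())-b, robot.read_moment()[2]-bm[2])
for p in(.72,.69,.66,.62):
    robot.goto([*AX,.064],down(p)); print("cw",p,(np.array(robot.read_force())-b).round(1),round(robot.read_moment()[2]-bm[2],3),round(robot.read_tool_pos()[2],4))
for p in(.72,.8,.9,1.0):
    robot.goto([*AX,.064],down(p)); print("ccw",p,(np.array(robot.read_force())-b).round(1),round(robot.read_moment()[2]-bm[2],3))
print(robot.read_time_s())
```

```text
base [-0.29 -0.46  0.73] [ 0.008  0.01  -0.05 ]
grip [ 3.1597587  -2.33618872 -1.26332704] -0.01716862427243397
cw 0.72 [ 4.8 -2.6 -1.9] 0.083 0.0643
cw 0.69 [ 3.8 -3.2 -1.2] 0.509 0.0642
cw 0.66 [ 3.8 -2.9 -2.9] 0.971 0.0642
cw 0.62 [ 5.3 -2.8 -3.8] 1.228 0.0642
ccw 0.72 [ 5.3 -1.9 -2.8] 0.073
ccw 0.8 [ 4.5 -1.8 -1.4] 0.155
ccw 0.9 [ 5.1 -1.6 -2.5] 0.135
ccw 1.0 [ 5.6 -2.9 -8.7] 0.22
16.625
```

Run:
```python
from h import *
robot.goto([*AX,.064],down(1.1)); print(np.round(robot.read_force(),1),round(robot.read_moment()[2],2))
for d in(0,1,2,3,4,5,6,7,8):
    robot.movel([*AX,.064-d/1e3],.02); F=robot.read_force(); z=robot.read_tool_pos()[2]
    print(d,round(1e3*(.064-z),2),np.round(F,1),round(robot.read_moment()[2],2))
    if F[2]>22: break
print(robot.read_time_s(),robot.read_finger_gap()*91)
```

```text
[ 5.4 -2.1 -8.3] 0.06
0 0.88 [ 5.8 -2.2 -8.1] 0.03
1 1.24 [ 4.4 -1.5 -4.1] -0.01
2 1.66 [ 4.9 -2.  -0.8] -0.04
3 1.77 [ 4.  -1.8  7.4] 0.03
4 2.57 [ 3.6 -1.4  7.6] -0.01
5 3.45 [ 2.6 -0.9  7.6] 0.0
6 4.37 [ 1.4 -2.1  7.9] -0.07
7 4.48 [ 0.6 -2.6 13.1] -0.02
8 4.55 [-0.2 -2.  18.9] -0.03
19.125 32.43165977140681
```

Run:
```python
from h import *
Z=.064-.0072
for p in [1.16,1.22,1.28,1.34,1.4,1.3,1.2,1.1,1.04,.98,.92,.86,.8]:
    robot.goto([*AX,Z],down(p)); F=robot.read_force(); z=robot.read_tool_pos()[2]
    print(p,round(1e3*(.064-z),2),np.round(F,1),round(robot.read_moment()[2],2),round(robot.read_time_s(),1))
    if .064-z>.0055: print("in"); break
```

```text
1.16 4.49 [ 0.9 -1.7 16. ] 0.04 19.4
1.22 4.48 [ 0.2 -0.8 14.9] -0.01 19.6
1.28 4.49 [ 0.3  0.2 15.2] -0.08 19.9
1.34 4.5 [-0.3  1.6 15. ] -0.22 20.1
1.4 4.54 [-0.6  3.7 16.1] -0.35 20.4
1.3 4.51 [-0.1  0.1 14.7] -0.18 20.6
1.2 4.47 [ 1.5 -1.4 14.3] -0.05 20.9
1.1 4.49 [-0.1 -1.2 15. ] -0.04 21.1
1.04 4.47 [ 1.5 -2.3 14.1] 0.08 21.4
0.98 4.48 [ 2.3 -4.5 14.5] 0.17 21.6
0.92 4.48 [ 1.8 -6.9 14. ] 0.34 21.9
0.86 4.55 [ 3.5 -7.  12.6] 0.47 22.1
0.8 4.59 [ 3.5 -8.1 11.8] 0.52 22.4
```

Run:
```python
from h import *
robot.movel([*AX,.064],.03); robot.grip(.5); print("free",np.round(robot.read_force(),1),np.round(robot.read_moment(),2),robot.read_tool_pos()); robot.movel([*AX,.175],.25)
print(robot.read_time_s())
out=[]
for n in("scene","top"):
    f=cam(n); W=cloud(f).reshape(-1,3); d=np.hypot(W[:,0]-.5665,W[:,1])
    m=(d<.025)&(W[:,2]>.04)&(W[:,2]<.13); print(n,m.sum(),np.sort(W[m][:,2])[::-1][:25].round(3))
    m2=(d<.014)&(W[:,2]>.095)&(W[:,2]<.13); print(W[m2].min(0).round(4),W[m2].max(0).round(4)) if m2.any() else 0
    cx=pix(f,(.5665,0,.075)).astype(int); s=f["image"][cx[1]-20:cx[1]+20,cx[0]-20:cx[0]+20]; out.append(cv2.resize(s,(400,400),interpolation=0))
cv2.imwrite("pics/s2.png",np.hstack(out))
```

```text
free [0.2 0.5 0.8] [-0.03 -0.    0.06] [ 5.65426425e-01 -2.72041367e-04  6.33787399e-02]
23.7833
scene 181 [0.115 0.115 0.115 0.115 0.115 0.114 0.114 0.114 0.114 0.114 0.113 0.113
 0.113 0.113 0.112 0.112 0.112 0.112 0.11  0.109 0.109 0.108 0.108 0.107
 0.107]
[ 0.5549 -0.009   0.096 ] [0.5746 0.0117 0.1152]
top 1 [0.04]
```

View pics/s2.png

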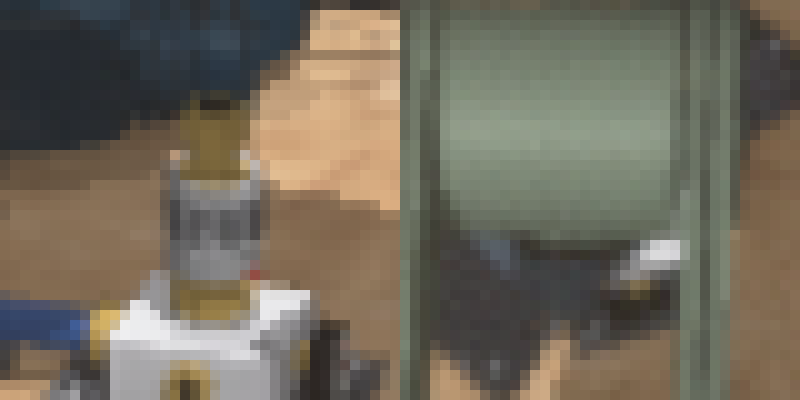

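```bash
sed -i 's/^AX=.*;  *CUP/AX=np.array([.5680,-.0005]); CUP/' h.py
python3 - <<'E'
from h import *
robot.goto([*AX,.175],down(1.15)); robot.movel([*AX,.067],.25); robot.hold(.15)
b=np.array(robot.read_force()); z0=robot.read_tool_pos()[2]; print(AX,b.round(1),robot.read_tool_pos())
robot.grip(0.0,60)
for d in(0,1,2,3,4,5,6,7,8,9,10):
    robot.movel([*AX,.067-d/1e3],.03); F=robot.read_force()-b; z=robot.read_tool_pos()[2]
    print(d,round(1e3*(z0-z),2),np.round(F,1),round(robot.read_moment()[2],2))
    if F[2]>20: break
print(robot.read_time_s(),robot.read_finger_gap()*91)
E
```

```text
[ 5.68e-01 -5.00e-04] [ 1.6 -0.3  0.6] [ 5.69548874e-01 -5.25217479e-04  6.89629212e-02]
0 1.07 [-3.5  1.2  4.7] 0.02
1 1.86 [-4.1  1.6  6.2] -0.09
2 2.21 [-5.2  1.4  9.5] -0.03
3 2.53 [-6.9  2.8 13.9] -0.1
4 2.8 [-6.9  2.4 18.4] -0.03
5 3.08 [-8.8  1.9 22.5] 0.02
26.9 33.32291745479601
```

Run:
```python
from h import *
Z=.0625
for p in np.arange(1.21,1.8,.06):
    robot.goto([*AX,Z],down(p)); F=robot.read_force(); z=robot.read_tool_pos()[2]
    print(round(p,2),round(1e3*z,2),np.round(F,1),round(robot.read_moment()[2],2),round(robot.read_time_s(),1))
    if z<.0647: print("in"); break
```

```text
1.21 65.69 [-5.2  1.2 19.5] 0.05 27.1
1.27 64.16 [-3.3 -1.   9.2] 0.21 27.4
in
```

Run:
```python
from h import *
for d in range(1,12):
    robot.movel([*AX,.0625-d/1e3],.03); F=robot.read_force(); z=robot.read_tool_pos()[2]
    print(d,round(1e3*z,2),np.round(F,1),round(robot.read_moment()[2],2))
    if F[2]>22: break
robot.hold(.2); print(robot.read_time_s())
```

```text
1 63.11 [-2.7 -1.3  9.6] 0.16
2 62.1 [-2.2 -0.2  8.9] 0.19
3 61.18 [-3.8 -0.6 10.3] 0.17
4 61.11 [-4.1  1.  14.8] 0.18
5 61.03 [-6.2 -0.8 20.8] 0.18
6 60.97 [-7.8  0.7 26.1] 0.18
29.1
```

Run:
```python
from h import *
A=[.5672,-.0005]
robot.movel([*AX,.068],.04); print(robot.read_tool_pos(),np.round(robot.read_force(),1))
robot.grip(.6); robot.hold(.2); robot.movel([*A,.094],.1); robot.hold(.2); p=robot.read_tool_pos(); print(p,np.round(robot.read_force(),1))
robot.grip(0.0,15); print("gap",robot.read_finger_gap()*91,robot.read_tool_pos(),np.round(robot.read_force(),1),robot.read_time_s())
```

```text
[ 5.67878394e-01 -1.79935203e-04  6.82693892e-02] [-3.2  2.6  6.1]
[ 5.66721646e-01 -4.63494123e-04  9.33331956e-02] [-0.3 -0.2  0.3]
gap 21.10312103179017 [ 5.67196246e-01 -5.15588243e-04  9.39630730e-02] [-0.1 -0.2  0.1] 31.4917
```

Run:
```python
from h import *
robot.grip(0.0,25); robot.movel([.5672,-.0005,.165],.12); print("gap",robot.read_finger_gap()*91,robot.read_grasp_force())
robot.goto([*CUP,.12],down(1.27)); robot.hold(.2); print(robot.read_time_s(),robot.read_tool_pos())
f=cam("scene"); c=pix(f,(*CUP,.06)).astype(int); s=f["image"][c[1]-32:c[1]+32,c[0]-42:c[0]+42]; cv2.imwrite("pics/s3.png",cv2.resize(s,(672,512),interpolation=0))
```

```text
gap 20.86381685921421 24.99990463256836
33.7333 [0.50473819 0.26686191 0.12025816]
```

View pics/s3.png

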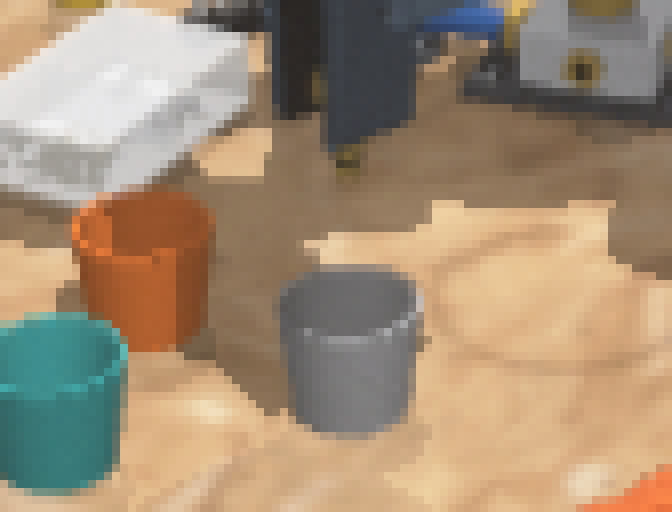

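The plug's nose shows at crop (348,165), right over the steel cup at (350,300). It is held upright, so I'll dip it.

Run:
```python
from h import *
print(robot.movel([*CUP,.050],.1,threshold=8)); robot.hold(.35); print(robot.read_tool_pos(),np.round(robot.read_force(),1),robot.read_grasp_force())
robot.movel([*CUP,.13],.15); robot.goto([*TRAY,.13],down(1.7)); robot.hold(.15); print(robot.read_time_s(),robot.read_tool_pos(),robot.read_finger_gap()*91)
f=cam("scene"); c=pix(f,(*TRAY,.04)).astype(int); s=f["image"][c[1]-32:c[1]+32,c[0]-42:c[0]+42]; cv2.imwrite("pics/s4.png",cv2.resize(s,(672,512),interpolation=0)); print(pix(f,(*TRAY,.003))-c+[42,32])
```

```text
False
[0.50415152 0.26808993 0.05036052] [ 0.4 -0.1 -0.3] 24.999892115592957
37.75 [ 0.51837719 -0.26623056  0.13001434] 21.123645371456096
[41.71679208 40.89975806]
```

View pics/s4.png

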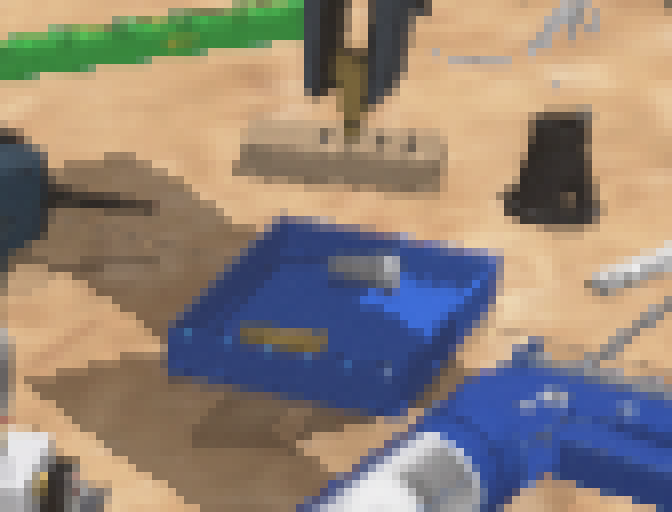

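Run:
```python
from h import *
f=cam("scene"); W=cloud(f); c=pix(f,(*TRAY,.04)).astype(int)-[42,32]
for n,(u0,u1,v0,v1) in{"brass":(240,328,324,352),"grey":(328,402,254,288)}.items():
    P=W[c[1]+v0//8:c[1]+v1//8,c[0]+u0//8:c[0]+u1//8].reshape(-1,3); P=P[P[:,2]>.008]; print(n,P.min(0).round(3),P.max(0).round(3),P.mean(0).round(3))
I=f["image"].astype(int); m=(I[...,0]>I[...,1]*1.25)&(I[...,0]>I[...,2]*1.5)&(abs(W[...,0]-.518)<.1)&(abs(W[...,1]+.267)<.11)&(W[...,2]<.01)
P=W[m]; print("floor",P.min(0).round(3),P.max(0).round(3),P.mean(0).round(3))
```

```text
brass [ 0.507 -0.235  0.01 ] [ 0.539 -0.185  0.026] [ 0.522 -0.213  0.018]
grey [ 0.514 -0.35   0.008] [ 0.56  -0.313  0.023] [ 0.533 -0.328  0.015]
floor [ 0.449 -0.355 -0.002] [ 0.59  -0.177  0.01 ] [ 0.523 -0.276  0.004]
```

Run:
```python
from h import *
P=[.518,-.272]
robot.movel([*P,.05],.12); print(robot.movel([*P,.0245],.04,threshold=4)); robot.hold(.2); print(robot.read_tool_pos(),np.round(robot.read_force(),1))
robot.grip(.45); robot.hold(.2); p=robot.read_tool_pos(); robot.movel([p[0],p[1],.16],.15); robot.hold(.3); print(robot.read_time_s())
f=cam("scene"); c=pix(f,(*TRAY,.02)).astype(int); s=f["image"][c[1]-32:c[1]+32,c[0]-42:c[0]+42]; d=pix(f,(.56,.1,.05)).astype(int); q=f["image"][d[1]-32:d[1]+32,d[0]-45:d[0]+45]
cv2.imwrite("pics/s5.png",np.hstack([cv2.resize(s,(390,300),interpolation=0),cv2.resize(q,(410,300),interpolation=0)]))
W=cloud(f).reshape(-1,3); dd=np.hypot(W[:,0]-.5665,W[:,1]); m=(dd>.013)&(dd<.02)&(W[:,2]>.075)&(W[:,2]<.1); print("sleeve top",np.sort(W[m][:,2])[::-1][:8].round(4))
```

```text
True
[ 0.51760759 -0.27175504  0.02582064] [0.8 0.2 4.8]
41.5083
sleeve top [0.0914 0.0903 0.09   0.0899 0.0899 0.0896 0.0884 0.0881]
```

View pics/s5.png

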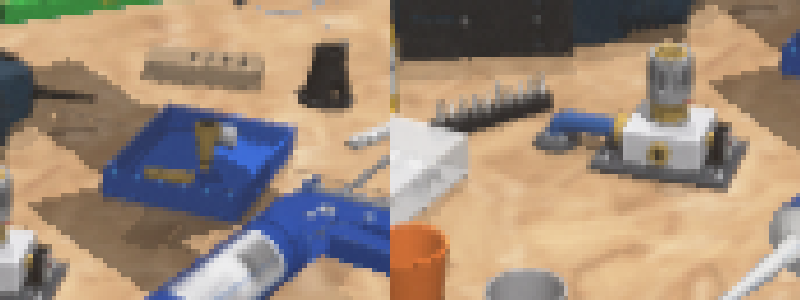

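The plug is standing in the middle of the tray (crop 207,145), the sleeve is home with its top at about 89 mm, and the gripper is clear.

```bash
python3 -c "
from station import robot
print(robot.finish_job())"
```

```text
the job is handed in; nothing more can be done
None
```

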